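# Open the wide shim case on the engine bench

### The arm

A 6-joint arm with a two-finger parallel gripper is mounted at the origin on the work surface. World frame = base frame: x ahead of the robot, y to its left, z up, the work surface at z = 0. Lengths are in mm, angles in rad, forces in N, time in s.
With the tool pointing down it reaches from about 375 to 975 mm from the base axis. Payload 3.8 kg.
Tool frame: the origin (TCP) lies where the fingers leave the gripper's body, on its centre line; the fingertips stand 73 mm ahead of it and the grasp point (between the pads) lies 54 mm ahead of it (ctrl.tip_extent is the distance from the TCP to the fingertips, in mm); z points along the fingers, y is the line along which they close (so a half turn about z gives the same grasp; the last joint's range is limited). The gripper opens to 85 mm and grips with 20 to 120 N. Pads are 22 mm wide; open, the fingers measure 114 mm over their backs; the gripper's body (76 mm by 85 mm) begins 54 mm behind the grasp point. The pads swing forward as they close: fully open they stand 13 mm farther back than shut.
Start: joints at [1.108, 0.264, 1.604, -0, 1.274, -0.037], TCP at [278.806, 614.724, 303.88] pointing down, gripper open.
Joint ranges: [-2.63, 2.63], [-0.94, 2.18], [0.31, 2.57], [-1.31, 4.45], [0, 2.66], [-2.55, 2.55]. Speed limits (rad/s): [2.57, 2.57, 3.14, 3.14, 3.14, 3.14].

### API

Orientations are given as a 3x3 rotation matrix whose columns are the frame's x, y, z axes.
In Python, from plant import ctrl gives the robot as it stands. The module is installed in compiled form; this text tells all that it offers.
- The arm moves only by the tool servo_tool, never from a script. Its argument "increments" is a list of rows, each a list of 2 entries, a list of its own where there are three numbers: the shift along the world's x, y, z in cm, then the turn about the world's z in rad. In form: [[[dx, dy, dz], yaw], ...]. A call has exactly 8 rows; each row shifts and turns the commanded pose from where the row before left it; what a row does not reach is not made up. A row lasts 1/10 s, in which the tool goes at most 50 mm and 8.59 degrees, less where a joint would pass 70% of its speed; a pose out of reach is approached as far as the arm can. A call is refused whole if a number of a shift passes 5 or a number of a turn 0.15, either way. A call with a gripper value outside its range is refused whole. "gripper" is the closure, from 0 (fully open) to 1 (shut), set as the call begins (left out, the last holds). The fingers move at their own pace and stop on an object; "force" is the grip in N (left out, the last holds). Time passes only in rows, so rows that do not move let the fingers close, or fill a call up. It gives the time, the measured TCP pose, the force, the opening and the grip force at its end, in the units of the state.
- ctrl.state(): the state, without advancing time (a new reading comes with each control period).
- ctrl.snapshot(name): name is "side" or "top"; returns a dict with "frame" (480x640x3 uint8, red, green, blue), "depth" (480x640 float32, mm along the optical axis (not along the pixel's ray), 0 where there is no reading), "fx", "fy", "cx", "cy" (pixels), "extrinsics" (4x4, takes a point from camera to world coordinates). Camera axes: x right, y down, z forward; pixel columns grow to the right and rows downward; lengths in mm; the calibration is good to about 2 mm. A picture is of the moment at which its call begins.
- ctrl.hand_in(): hands the job in; it is judged then, once.
Trained networks look in the newest picture that a camera, given by its name, has taken for a name from the list of things; names that differ only in an ending like _2 or _b are one class to them, and where a whole thing is asked for, a point or a joint stands for the part that bears it (a point fixed in the world has none). Each returns a list of dicts, best first, with "score" (0 to 1); they miss things now and then, are a little off and sometimes report something else, mostly with a low value. They report only what shows in the picture. A call takes as long as a camera call.
- ctrl.boxes_of(camera, target): "pixel" ([column, row] in pixels, amid what is visible of it).
The state is a dict: "time_s": time; "qpos": joint angles; "joint_vel": joint speeds; "joint_efforts": joint torques, N m; "tool_pos": TCP position; "eef_rot": TCP orientation; "wrist_force": force on the tool from outside, world axes, zero at the start; "wrist_torque": the same for the moment, N m; "gripper_width": opening from 0.0 (shut) to 1.0 (fully open); "grasp_force": force on a finger pad.
Only numpy, scipy, OpenCV 4.12 (cv2) and the standard library are available. Lean on these libraries where they do the work, as an engineer would, in place of code of your own. Each camera call takes 0.05 s, during which the arm holds its last target. There are 200 camera calls.

### The job

Open the wider of the two shim cases on the bench: with the fingertips, press down the release tab on its front so that the sprung lid lifts, then push the lid fully open so that it stays open, and draw back. Do not grip or force the tab or the lid, leave the narrow case shut, and leave everything else on the bench where it is.

Things in the scene. Friction and masses are not known exactly. Their poses are not given: they have to be found in the camera images.
- wide_case: grey sheet-metal shim case, 160 mm wide (its y), 100 mm deep (its x), 55 mm high without the lid, screwed to the bench by 16 mm wide foot strips at both ends; origin at the centre of its underside, z up, x pointing from the latch side (front, towards the robot) to the hinge side. This is the one to open; it may stand left or right of the narrow one
- wide_tab_press (a point): where to press on the wide case's release tab: a steel plate 46 mm wide (case y), 40 mm deep (case x), 4 mm thick, standing out from the middle of the front wall, upper face 42 mm above the bench. This point lies on that face, 27.5 mm out from the pivot, 15 mm short of the outer end, 82 mm in front of the case's centre
- wide_hook_top (a point): top of the steel hook, 26 mm wide, that rises from the tab plate's inner end and reaches over the lid's front edge: 69 mm above the bench, spanning 45 to 57 mm in front of the case's centre; it swings outward by up to 10 mm as the plate is pressed
- wide_tab (a joint): angle of that release tab in rad: 0 at rest, grows as the plate is pressed down; the lid is freed at about 0.2 (some 5.5 mm down at the press point, 4 to 5 N), stop at 0.36 (10 mm down, about 6 N); a spring returns it when let go
- wide_lid (a joint): lid of the wide case, a flat aluminium plate, 100 mm from hinge to front edge, 8 mm thick, about 150 g. Angle in rad: 0 shut and latched, about 0.55 where its spring lifts it within a second of release, 1.57 upright, 1.85 fully open at its stop. Above 0.55 only its weight and slight friction act: past upright it falls open, short of that back to 0.55
- wide_lid_edge (a point): middle of the lower front edge of the wide case's lid, 100 mm from the hinge line; moves with the lid
- wide_lid_hinge (a point): middle of the hinge line of the wide case's lid, 50 mm behind the case's centre, 55 mm above the bench
- narrow_case: grey sheet-metal shim case, 100 mm wide (its y), 100 mm deep (its x), 55 mm high without the lid, screwed to the bench by 16 mm wide foot strips at both ends; origin at the centre of its underside, z up, x pointing from the latch side (front, towards the robot) to the hinge side. It has the same kind of lid and tab (tab of the same size and place), and must stay shut
- narrow_lid (a joint): lid of the narrow case, a flat aluminium plate, 100 mm from hinge to front edge, 8 mm thick, about 150 g. Angle in rad: 0 shut and latched, about 0.55 where its spring lifts it within a second of release, 1.57 upright, 1.85 fully open at its stop. Above 0.55 only its weight and slight friction act: past upright it falls open, short of that back to 0.55
- spring_a: valve coil spring standing upright, dark steel, 30 mm across, 45 mm tall, loose, in front of the gap between the two cases; origin at the centre of its foot
- spring_b: a second valve coil spring of the same size, loose, on the right; origin at the centre of its foot
- tappet: steel valve tappet, a plain disc 32 mm across and 26 mm tall, loose, in front of the gap between the cases; origin at the centre of its foot
- cup: red plastic cup, 72 mm across, 65 mm tall, loose, on the left; origin at the centre of its foot
- oil: grey oil bottle, 60 mm across, 160 mm tall, loose, on the right; origin at the centre of its foot
- wrench: steel wrench lying crosswise beyond the cases, loose; origin at its middle on the table
- driver: screwdriver lying on the left, loose; origin at its middle on the table

How it is judged (in metres and radians):
On the way, in this order (a step that is already met when the one before it is completed fails the run):
1. the release tab of the wide case is pressed down by the fingers while its lid is still nearly shut (value of joint wide_tab above 0.15 rad and contact force between the fingers and wide_tab above 0.5 N and value of joint wide_lid below 0.3 rad).
2. the lid of the wide case has lifted (value of joint wide_lid above 0.4 rad), for 0.1 s.
3. the fingers push the raised lid (value of joint wide_lid above 0.7 rad and contact force between the fingers and wide_lid above 0.1 N).
At the end, for the whole second after the job is handed in: the wide case's lid is open past 1.7 rad (of 1.85) and at rest, its tab has sprung back, the narrow case is shut (lid below 0.05 rad), and no loose thing is more than 30 mm from where it stood (value of joint wide_lid above 1.7 rad and velocity of joint wide_lid between -0.1 and 0.1 rad/s and value of joint wide_tab below 0.08 rad and value of joint narrow_lid below 0.05 rad and distance of each of spring_a, spring_b, tappet, cup, oil, wrench, driver from where it was at the start of the episode below 0.03 m); the robot touches nothing.
It fails at once if the narrow case is opened (value of joint narrow_lid above 0.1 rad).
It fails at once if the lid is gripped or forced (over 35 N) (contact force between the fingers and wide_lid above 35 N).
It fails at once if the tab is gripped or forced (over 35 N) (contact force between the fingers and wide_tab above 35 N).
It fails at once if a bystander is lifted off the bench (by over 20 mm) (height (world z) of any of spring_a, spring_b, tappet, cup, oil above 0.02 m or height (world z) of any of wrench, driver above 0.04 m).
It fails at once if a bystander is pushed more than 50 mm away (distance of any of spring_a, spring_b, tappet, cup, oil, wrench, driver from where it was at the start of the episode above 0.05 m).
It also fails if it takes over 48 s, if anything falls off the work surface, if the arm or the gripper's body presses on something with over 40 N, if the wrist force passes 120 N, or if a joint passes its speed limit or range.

## Working session

There is one attempt and no reset: what is moved stays moved. The work goes in short steps, Python scripts to look and compute and a tool call to move; the robot and the scene stay as the last step left them, time stands still between calls to the robot, and variables do not carry over. Pictures are saved under pics/ and viewed, at most 10 in all, crops included, and the job is handed in when it is done.

Besides the shell and the picture viewer there is one more tool, called after "Emit:" by a JSON object that holds its "fn" and its "kwargs". servo_tool: Moves the arm, as the interface text tells. Its arguments: {"type":"object","properties":{"increments":{"type":"array","items":{"type":"array"}},"gripper":{"type":"number"},"force":{"type":"number"}},"required":["increments"]}

```bash
mkdir -p pics; cat > h.py <<'E'
import numpy as np, cv2
from plant import ctrl
def snap(n,f):
    s=ctrl.snapshot(n); cv2.imwrite('pics/'+f,s['frame'][:,:,::-1]); np.savez(n+'.npz',**s); return s
def cloud(s):
    v,u=np.mgrid[:480,:640]; z=s['depth']
    p=np.stack([(u-s['cx'])/s['fx']*z,(v-s['cy'])/s['fy']*z,z,np.ones_like(z)],-1)
    return (p@np.array(s['extrinsics']).T)[...,:3]
E
python3 - <<'E'
from h import *
for n in('top','side'):
    s=snap(n,n+'0.png'); P=cloud(s)
    print(n,np.round(s['extrinsics'],2).tolist())
    for t in ['wide_case','narrow_case','wide_tab_press','wide_hook_top','wide_lid_edge','wide_lid_hinge','spring_a','tappet','cup','oil','wrench','driver']:
        for d in ctrl.boxes_of(n,t)[:2]:
            u,v=map(int,d['pixel']); print(t,round(d['score'],2),u,v,P[v,u].round())
E
```

```text
top [[-0.0, -0.98, 0.2, 358.9], [-1.0, -0.0, -0.03, 25.14], [0.03, -0.2, -0.98, 1191.17], [0.0, 0.0, 0.0, 1.0]]
wide_case 0.61 252 244 [571. 162.  64.]
narrow_case 0.92 378 243 [ 573. -146.   65.]
wide_tab_press 0.83 242 266 [521. 189.  38.]
wide_hook_top 0.91 243 270 [510. 185.  43.]
wide_lid_edge 0.65 252 239 [583. 162.  65.]
wide_lid_edge 0.62 379 239 [ 583. -149.   65.]
wide_lid_hinge 0.59 252 240 [581. 162.  63.]
wide_lid_hinge 0.37 241 268 [515. 190.  41.]
tappet 0.58 320 294 [452.  -4.  27.]
cup 0.65 379 240 [ 581. -149.   64.]
cup 0.6 153 219 [648. 425.   3.]
oil 0.91 507 237 [ 579. -446.  113.]
wrench 0.81 307 169 [783.  29.   9.]
driver 0.74 161 325 [378. 383.  22.]
side [[0.68, -0.53, 0.5, 13.19], [-0.73, -0.51, 0.46, -540.05], [0.01, -0.68, -0.73, 904.6], [0.0, 0.0, 0.0, 1.0]]
wide_case 0.78 264 227 [556. 123.  68.]
wide_case 0.73 232 231 [512. 185.  44.]
narrow_case 0.85 374 296 [ 576. -178.   64.]
wide_tab_press 0.57 233 230 [516. 187.  44.]
wide_tab_press 0.5 250 316 [393.  -4.  14.]
wide_lid_edge 0.75 259 215 [576. 161.  67.]
wide_lid_edge 0.17 405 419 [ 418. -376.   44.]
wide_lid_hinge 0.61 258 215 [575. 164.  65.]
spring_a 0.79 406 417 [ 440. -368.    8.]
spring_a 0.62 249 318 [375. -26.  46.]
tappet 0.75 272 302 [443. -18.  27.]
cup 0.97 206 164 [610. 397.  67.]
cup 0.74 232 227 [521. 196.  43.]
oil 0.67 502 380 [ 557. -465.  106.]
wrench 0.95 367 220 [782.   5.  12.]
driver 0.59 135 226 [377. 378.  26.]
```

View pics/top0.png

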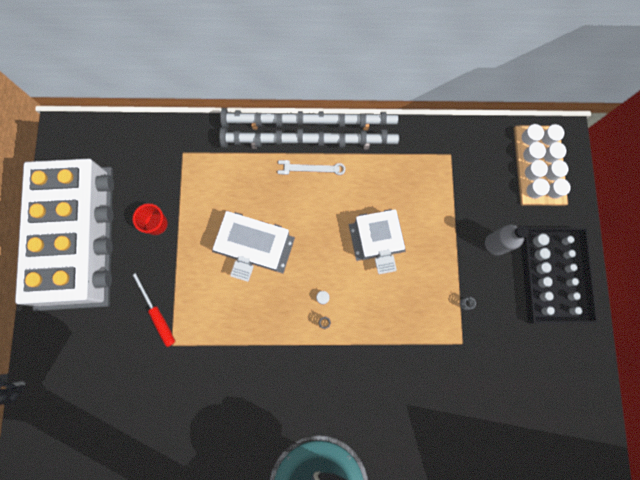

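View pics/side0.png

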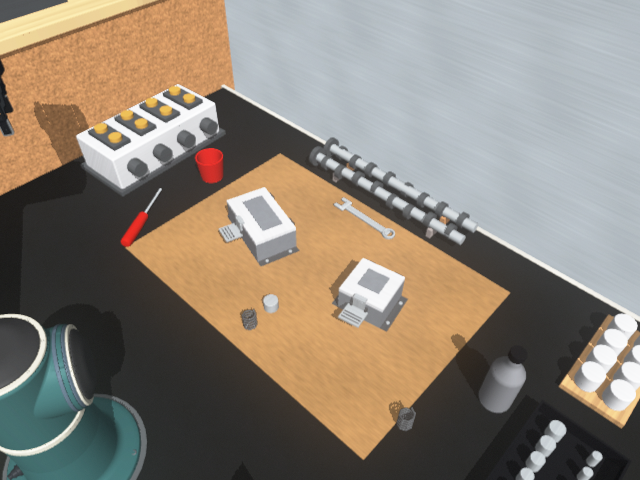

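The wide case is on the left: lid near (252,240) and tab near (242,268) in top, seen rotated. The narrow case is near (380,240), and the spring and tappet near (320,310) are clear of the wide tab. Next I fit the lid for the exact pose.

```bash
python3 - <<'E'
from h import *
for n in('top','side'):
    s=dict(np.load(n+'.npz')); P=cloud(s).reshape(-1,3)
    near=(abs(P[:,0]-570)<130)&(abs(P[:,1]-165)<130)
    L=P[near&(P[:,2]>58)&(P[:,2]<74)]
    c,sz,a=cv2.minAreaRect(L[:,:2].astype(np.float32)); print(n,'lid',len(L),np.round(c),np.round(sz),round(a,1),np.median(L[:,2]))
    print(' box',cv2.boxPoints((c,sz,a)).round().tolist())
    T=P[near&(P[:,2]>34)&(P[:,2]<50)&(P[:,0]<535)&(P[:,1]>140)]
    c,sz,a=cv2.minAreaRect(T[:,:2].astype(np.float32)); print(' tab',len(T),np.round(c),np.round(sz),round(a,1),np.median(T,0).round())
print(ctrl.tip_extent, ctrl.state()['eef_rot'])
E
```

```text
top lid 2680 [581. 167.] [161. 113.] 73.5 63.31226294052294
 box [[504.0, 106.0], [612.0, 73.0], [658.0, 228.0], [550.0, 260.0]]
 tab 329 [509. 179.] [64. 48.] 72.2 [510. 188.  41.]
side lid 2265 [582. 166.] [168. 114.] 72.6 66.16997856559101
 box [[502.0, 103.0], [611.0, 69.0], [662.0, 229.0], [553.0, 263.0]]
 tab 319 [511. 181.] [66. 49.] 72.6 [511. 184.  44.]
72.6 [[-9.10703635e-01  4.13060395e-01  8.31423378e-07]
 [ 4.13060395e-01  9.10703635e-01  4.71744320e-06]
 [ 1.19140866e-06  4.63962074e-06 -1.00000000e+00]]
```

Case yaw is about -17°, with its centre at about (585,165.5). The press point, set a bit further out at -87 mm, is about (502,191). Closing the fingers and approaching.

Emit:
{"fn": "servo_tool", "kwargs": {"increments": [[[1.4,-2.65,0],0.03],[[1.4,-2.65,0],0.03],[[1.4,-2.65,0],0.03],[[1.4,-2.65,0],0.03],[[1.4,-2.65,0],0.01],[[1.4,-2.65,0],0],[[1.4,-2.65,0],0],[[1.4,-2.65,0],0]], "gripper": 1, "force": 20}}

```text
time_s: 2.1
tool_pos: [391.2, 401.7, 304.1]
eef_rot: [[-0.957, 0.291, 0.0], [0.291, 0.957, 0.0], [-0.0, 0.0, -1.0]]
wrist_force: [-0.3, 0.3, 0.1]
gripper_width: -0.002
grasp_force: 0.0
```

Emit:
{"fn": "servo_tool", "kwargs": {"increments": [[[1.4,-2.65,-1],0],[[1.4,-2.65,-2],0],[[1.4,-2.65,-2],0],[[1.4,-2.65,-2],0],[[1.4,-2.65,-2],0],[[1.4,-2.65,-2],0],[[1.4,-2.65,-2],0],[[1.4,-2.65,-2],0]]}}

```text
time_s: 2.9
tool_pos: [503.4, 189.6, 153.4]
eef_rot: [[-0.957, 0.291, 0.001], [0.291, 0.957, 0.0], [-0.001, 0.0, -1.0]]
wrist_force: [0.5, 0.2, 0.1]
gripper_width: 0.0
grasp_force: 0.0
```

```bash
python3 - <<'E'
from h import *
s=snap('side','s1.png'); im=s['frame'][120:320,130:370,::-1]; cv2.imwrite('pics/s1c.png',cv2.resize(im,None,fx=3,fy=3))
print(ctrl.state()['tool_pos'],ctrl.state()['wrist_force'])
E
```

```text
[503.1219002  185.9207949  149.98090993] [-0.1204853  -2.67367437 -0.94506994]
```

View pics/s1c.png

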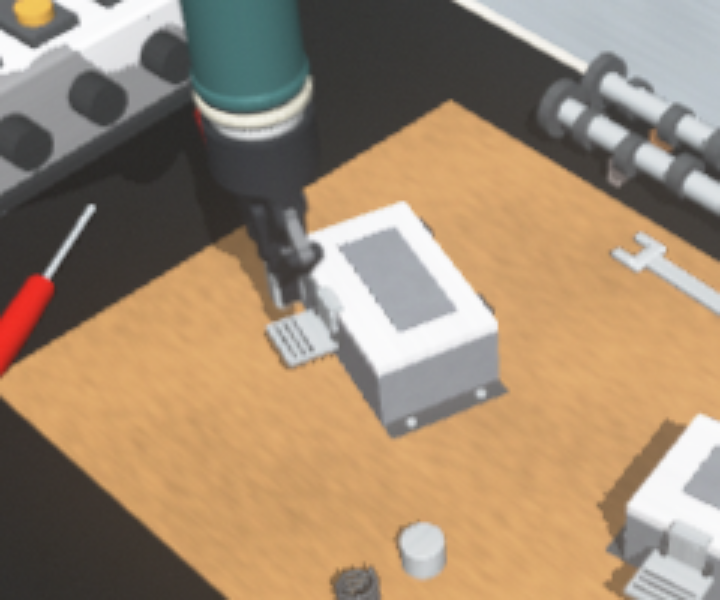

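The closed fingers hover above the plate (crop ~(290,300) over tab ~(300,335)), clear of the hook. Descending.

Emit:
{"fn": "servo_tool", "kwargs": {"increments": [[[0,0,-0.6],0],[[0,0,-0.6],0],[[0,0,-0.6],0],[[0,0,-0.6],0],[[0,0,-0.5],0],[[0,0,0],0],[[0,0,0],0],[[0,0,0],0]]}}

```text
time_s: 3.75
tool_pos: [503.0, 190.9, 125.2]
eef_rot: [[-0.957, 0.291, 0.001], [0.291, 0.957, 0.0], [-0.001, 0.0, -1.0]]
wrist_force: [0.2, 0.7, 0.5]
gripper_width: -0.002
grasp_force: 0.0
```

Emit:
{"fn": "servo_tool", "kwargs": {"increments": [[[-0.1,0,-0.4],0],[[0,0,-0.3],0],[[0,0,-0.3],0],[[0,0,-0.2],0],[[0,0,-0.2],0],[[0,0,-0.2],0],[[0,0,0],0],[[0,0,0],0]]}}

```text
time_s: 4.55
tool_pos: [501.9, 190.7, 109.2]
eef_rot: [[-0.957, 0.292, -0.0], [0.292, 0.957, -0.0], [0.0, -0.0, -1.0]]
wrist_force: [-2.0, -1.5, 5.1]
gripper_width: 0.001
grasp_force: 2.9
```

Emit:
{"fn": "servo_tool", "kwargs": {"increments": [[[0,0,-0.1],0],[[0,0,-0.05],0],[[0,0,0],0],[[0,0,0],0],[[0,0,0],0],[[0,0,0],0],[[0,0,0],0],[[0,0,0],0]]}}

```text
time_s: 5.35
tool_pos: [502.0, 190.6, 107.9]
eef_rot: [[-0.957, 0.291, 0.0], [0.291, 0.957, -0.0], [-0.0, -0.0, -1.0]]
wrist_force: [-1.4, -1.3, 6.1]
gripper_width: 0.002
grasp_force: 3.2
```

```bash
python3 - <<'E'
from h import *
s=snap('side','s2.png'); im=s['frame'][120:320,130:370,::-1]; cv2.imwrite('pics/s2c.png',cv2.resize(im,None,fx=3,fy=3))
E
```

```text
(no output)
```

View pics/s2c.png

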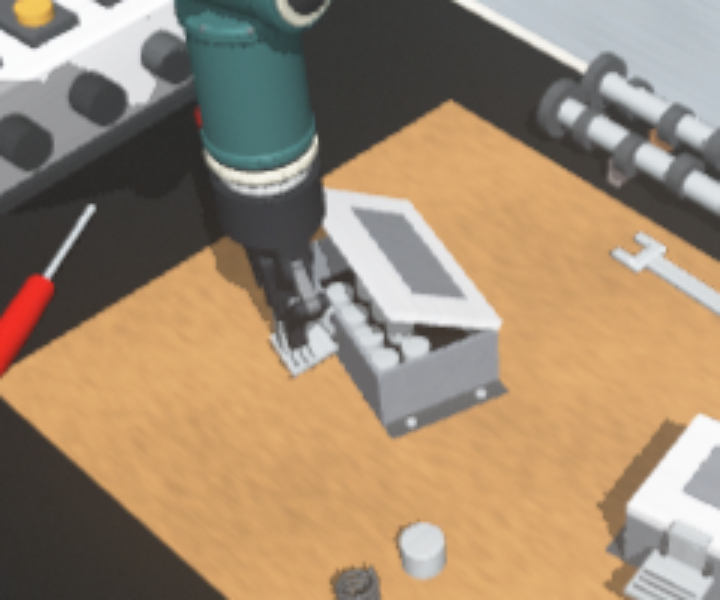

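The lid stands raised (front edge near crop (360,260)) and the fingers are still on the pressed tab. Next: draw back, and rise.

Emit:
{"fn": "servo_tool", "kwargs": {"increments": [[[-0.5,0.15,0.4],0],[[-0.7,0.2,0.7],0],[[-0.7,0.2,0.7],0],[[0,0,0.7],0],[[0,0,0.7],0],[[0,0,0.7],0],[[0,0,0.7],0],[[0,0,0],0]]}}

```text
time_s: 6.2
tool_pos: [483.8, 196.5, 154.9]
eef_rot: [[-0.957, 0.292, 0.002], [0.292, 0.957, 0.001], [-0.002, 0.002, -1.0]]
wrist_force: [1.3, -0.9, 0.4]
gripper_width: -0.001
grasp_force: 0.0
```

Emit:
{"fn": "servo_tool", "kwargs": {"increments": [[[0.8,-0.24,0],0],[[0.8,-0.24,0],0],[[0.8,-0.24,0],0],[[0.8,-0.24,0],0],[[0.8,-0.24,0],0],[[0.8,-0.24,0],0],[[0.5,-0.15,0],0],[[0.2,-0.06,0],0]]}}

```text
time_s: 7.0
tool_pos: [537.8, 179.6, 153.2]
eef_rot: [[-0.956, 0.292, -0.002], [0.292, 0.956, 0.0], [0.002, -0.0, -1.0]]
wrist_force: [-4.1, 2.1, 2.4]
gripper_width: 0.003
grasp_force: 2.3
```

Emit:
{"fn": "servo_tool", "kwargs": {"increments": [[[0.42,-0.13,0.6],0],[[0.42,-0.13,0.6],0],[[0.5,-0.15,0.55],0],[[0.5,-0.15,0.55],0],[[0.57,-0.17,0.45],0],[[0.57,-0.17,0.45],0],[[0.63,-0.19,0.35],0],[[0.63,-0.19,0.35],0]]}}

```text
time_s: 7.8
tool_pos: [581.0, 166.8, 192.8]
eef_rot: [[-0.957, 0.292, 0.001], [0.292, 0.957, 0.0], [-0.001, 0.0, -1.0]]
wrist_force: [-0.4, -0.2, 0.1]
gripper_width: 0.004
grasp_force: 0.2
```

Emit:
{"fn": "servo_tool", "kwargs": {"increments": [[[0.67,-0.2,0.25],0],[[0.67,-0.2,0.25],0],[[0.7,-0.21,0.15],0],[[0.7,-0.21,0.15],0],[[0.7,-0.22,0],0],[[0.7,-0.22,0],0],[[0.7,-0.22,0],0],[[0.7,-0.22,0],0]]}}

```text
time_s: 8.6
tool_pos: [636.1, 149.7, 200.2]
eef_rot: [[-0.957, 0.292, -0.0], [0.292, 0.957, -0.0], [0.0, -0.0, -1.0]]
wrist_force: [-0.6, 0.6, 0.4]
gripper_width: -0.001
grasp_force: 0.0
```

```bash
python3 - <<'E'
from h import *
s=snap('side','s3.png'); im=s['frame'][100:300,130:370,::-1]; cv2.imwrite('pics/s3c.png',cv2.resize(im,None,fx=3,fy=3))
E
```

```text
(no output)
```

View pics/s3c.png

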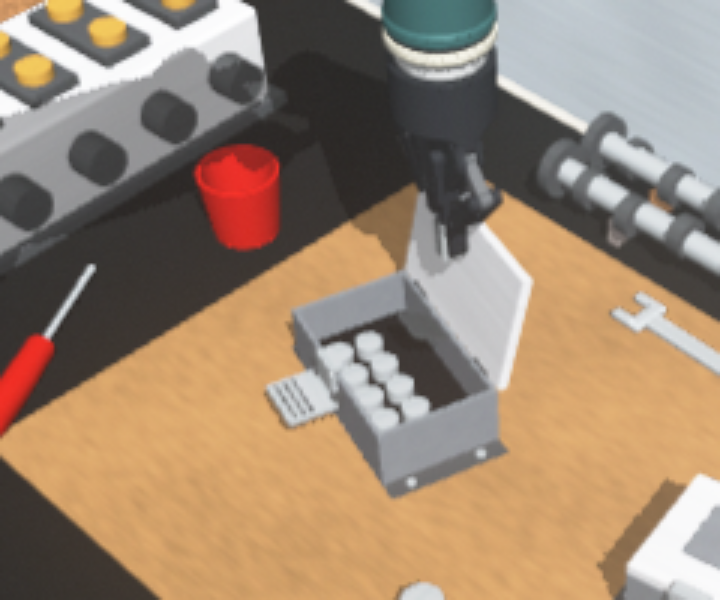

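The lid leans back past upright (its top edge near crop (520,280)) with the fingers just in front. Drawing back.

Emit:
{"fn": "servo_tool", "kwargs": {"increments": [[[-0.5,0.15,0],0],[[-1,0.3,0],0],[[-2,0.6,0],0],[[-2.5,0.75,0.5],0],[[-2.5,0.75,1],0],[[-2.5,0.75,1],0],[[-2,0.6,1],0],[[-1,0.3,0],0]]}}

```text
time_s: 9.45
tool_pos: [493.7, 192.7, 236.7]
eef_rot: [[-0.957, 0.29, 0.002], [0.29, 0.957, 0.001], [-0.001, 0.001, -1.0]]
wrist_force: [0.3, -0.1, 0.3]
gripper_width: -0.002
grasp_force: 0.0
```

Emit:
{"fn": "servo_tool", "kwargs": {"increments": [[[0,0,0],0],[[0,0,0],0],[[0,0,0],0],[[0,0,0],0],[[0,0,0],0],[[0,0,0],0],[[0,0,0],0],[[0,0,0],0]]}}

```text
time_s: 10.25
tool_pos: [495.7, 191.8, 235.3]
eef_rot: [[-0.957, 0.292, -0.0], [0.292, 0.957, -0.0], [0.0, -0.0, -1.0]]
wrist_force: [-0.2, 0.3, 0.4]
gripper_width: -0.001
grasp_force: 0.0
```

```bash
python3 - <<'E'
from h import *
s=snap('side','s4.png'); P=cloud(s).reshape(-1,3)
q=P-[585,165.5,0]; x=q[:,0]*.956-q[:,1]*.292; y=q[:,0]*.292+q[:,1]*.956; z=q[:,2]
m=(abs(y)<78)&(x>35)&(x<105)&(z>75)&(z<150)
k=np.polyfit(z[m],x[m],1); print(m.sum(),'lid angle',np.pi/2+np.arctan(k[0]))
im=s['frame'][100:340,100:440,::-1]; cv2.imwrite('pics/s4c.png',cv2.resize(im,None,fx=2.3,fy=2.3))
E
```

```text
1168 lid angle 1.8526885614812791
```

View pics/s4c.png

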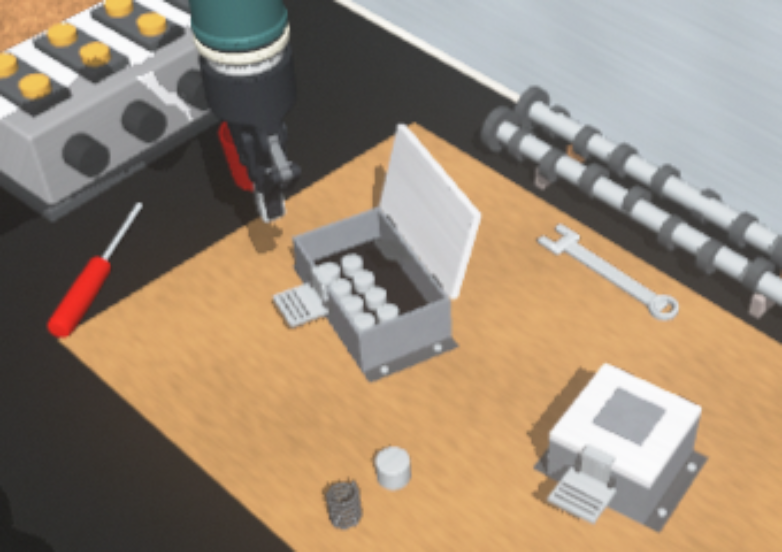

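The wide lid is fully open (measured 1.85 rad, crop (430,210)), its tab is back up (300,305), and the narrow case is shut. The fingers are clear.

```bash
python3 -c "
from plant import ctrl
print(ctrl.hand_in())"
```

```text
the job is handed in; nothing more can be done
None
```

The wide case's lid is fully open (measured at about 1.85 rad), its tab has sprung back, the narrow case is still shut, nothing else looked disturbed, and the job is handed in; no verdict was returned.

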